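Set out the waiting-corner display

ROBOT

A 7-joint arm with a two-finger parallel gripper is mounted at the origin on the work surface. World frame = base frame: x ahead of the robot, y to its left, z up, the work surface at z = 0. Lengths are in m, angles in rad, forces in N, time in s.
With the tool pointing down it reaches from about 0.425 to 1.025 m from the base axis. Payload 9.4 kg.
Tool frame: the origin (TCP) lies midway between the tips of the shut fingers; the grasp point (between the pads) lies 19 mm behind it; z points along the fingers, y is the line along which they close (so a half turn about z gives the same grasp; the last joint's range is limited). The gripper opens to 93 mm and grips with 3 to 60 N. Pads are 15 mm wide; open, the fingers measure 128 mm over their backs; the gripper's body (75 mm by 188 mm) begins 65 mm behind the grasp point.
Start: joints at [1.211, 0.599, -0.003, 1.599, 0.002, 0.943, -0.08], TCP at [0.202, -0.696, 0.219] pointing down, gripper open.
Joint ranges: [-2.57, 2.57], [-0.35, 1.97], [-1.29, 1.29], [0.11, 2.56], [-1.05, 4.19], [0.11, 1.86], [-2.63, 2.63]. Speed limits (rad/s): [2.22, 2.22, 3.01, 3.01, 3.14, 3.14, 3.14].

INTERFACE

Orientations are given as a 3x3 rotation matrix whose columns are the frame's x, y, z axes.
In Python, from bench import * gives the robot as it stands. The module is installed in compiled form; this text tells all that it offers.
- The arm moves only by the tool tcp_steps, called after "Request:" by a JSON object that holds its "op" and its "data", one argument or row to a line. Schema: {"type":"object","properties":{"rows":{"type":"object","properties":{"dx":{"type":"array","items":{"type":"number"},"minItems":1,"maxItems":10},"dy":{"type":"array","items":{"type":"number"},"minItems":1,"maxItems":10},"dz":{"type":"array","items":{"type":"number"},"minItems":1,"maxItems":10},"twist":{"type":"array","items":{"type":"number"},"minItems":1,"maxItems":10},"aperture":{"type":"array","items":{"type":"number"},"minItems":1,"maxItems":10}},"additionalProperties":false,"required":["dx","dy","dz","twist","aperture"]},"grip_force":{"type":"number"},"only":{"type":"string"},"quiet":{"type":"boolean"},"lines":{"type":"string"}},"required":["rows"],"additionalProperties":false}. rows is an object with one list for each field, all of the same length, 1 to 10, a row being the entries at one place: dx, dy, dz (the shift in shares of the most that a row can go, 1 being 50 mm), twist (a turn about the tool's z in normalised numbers (1 is 2 pi rad)), aperture (the finger opening in m); each row shifts and turns the commanded pose from where the row before left it, along the tool's axes as they then stand; what a row does not reach is not made up. A row lasts 1/10 s, in which the tool goes at most 0.05 m and 0.15 rad, less where a joint would pass 70% of its speed; a pose out of reach is approached as far as the arm can. The fingers move at their own pace and stop on an object; grip_force is the grip in N (left out, the last holds). Time passes only in rows, so rows that do not move let the fingers close. The tool returns the time, the measured TCP pose, the force, the opening and the grip force at its end. only (a regular expression) keeps the lines of the reply that match it, lines (a string "A,B") keeps lines A to B, and quiet returns only ok. No shift or turn number may pass 1 either way. Input that does not fit is refused with a message, and nothing moves.
- sense(): the state, without advancing time (a new reading comes with each control period).
- grab_frame(name): name is "side" or "top" or "wrist"; returns a dict with "color" (400x640x3 uint8, red, green, blue), "fx", "fy", "cx", "cy" (pixels), "T" (4x4, takes a point from camera to world coordinates). Camera axes: x right, y down, z forward; pixel columns grow to the right and rows downward; lengths in m; the calibration is good to about 2 mm. A picture is of the moment at which its call begins. There is no depth.
- close_job(): hands the job in; it is judged then, once.
The state is a dict: "clock": time; "joint_pos": joint angles; "joint_velocities": joint speeds; "tau": joint torques, N m; "tool_pos": TCP position; "orientation": TCP orientation; "force": force on the tool from outside, world axes, zero at the start; "torque": the same for the moment, N m; "gripper_width": finger opening in m; "grasp_force": force on a finger pad.
Only numpy, scipy, OpenCV 4.12 (cv2) and the standard library are available. Lean on these libraries where they do the work, as an engineer would, in place of code of your own. Each camera call takes 0.05 s, during which the arm holds its last target. There are 200 camera calls.

TASK

Set out the four things from the grey tray on the dark display board: stand the wooden hand in the middle of the round coaster, lay the black card box flat in the middle of the square coaster with its long side along the length of the board, and stand the nail polish bottle upright on the middle of the card box. Put the card holder upright on the board itself, at the middle of the board midway between the two coasters, with its long side along the length of the board (it may face either way). Let go of everything, and do not disturb the flower vase or the candle tin.

Things in the scene. Friction and masses are not known exactly. Their poses are not given: they have to be found in the camera images.
- wooden_hand: Wooden display hand, fingers up, one rigid piece, 136 mm tall, 160 g. Origin: centre of the underside of its round foot (60 mm wide), z up. Wrist about 40 mm thick; palm a slab 24 mm along x, 54 mm along y, from 58 to 108 mm height; finger tips lean 20 mm to -x, thumb to 44 mm at +y. Pinch the palm across x at 95 mm height. Starts upright on the grey tray.
- card_holder: Clear acrylic business-card holder full of white cards (one rigid piece, 140 g), 44 mm along x, 96 mm long along y. Origin: centre of its underside, z up. Front wall 34 mm high at -x, back wall 60 mm high at +x, cards between to 52 mm. Grip across x (44 mm) at 15 to 30 mm height. Starts upright on the grey tray.
- card_box: Flat closed black card box (rigid, about 120 g), 58 mm along x, 92 mm long along y, 22 mm high. Origin at the centre of its underside, z up. Grip it across x (58 mm). Starts flat on the grey tray.
- polish_bottle: Small nail polish bottle (about 70 g): square amber glass body 32 x 32 mm, 36 mm high, with a round black cap 20 mm in diameter on it, from 36 to 74 mm height. Origin at the centre of its underside, z up. Can be gripped by the cap. Starts upright on the grey tray.
- display_board: Dark wooden display board, fixed, 120 mm along its x, 340 mm long along its y, 8 mm thick; origin at the centre of its underside (on the table), z up. Its two coasters lie on its top, centred 115 mm either side of the board's centre along y; which coaster is at which end changes. The card holder belongs at the centre of its top.
- round_coaster: Round cork coaster, fixed on the display board, 100 mm in diameter, 6 mm thick; origin at the centre of its underside (8 mm above the table), z up. Place of the wooden hand.
- square_coaster: Square white marble coaster, fixed on the display board, 100 x 100 mm, 6 mm thick, sides parallel to the board's; origin at the centre of its underside (8 mm above the table), z up. Place of the card box, with the polish bottle on top of the box.
- delivery_tray: Flat grey tray, fixed, 260 mm along x, 300 mm along y, its floor 6 mm thick, with dark edges 5 mm higher at its two 300 mm sides; origin: centre of its underside (on the table), z up. The four things start on it in any order, two rows of two, about 140 mm apart. Tray and board lie side by side, either one on the left.
- vase: Bystander: ribbed clear glass vase, 80 mm in diameter, 62 mm high, with dried flowers up to 136 mm high, standing free on the table beyond the work. Origin at the centre of its underside, z up. Leave it alone.
- candle_tin: Bystander: round candle tin, 68 mm in diameter, 50 mm high, standing free on the table to the left of the work. Origin at the centre of its underside, z up. Leave it alone.
There are look-alikes about, which are no part of the job. Leave any turquoise look-alike of the card_box alone.

How it is judged:
At the end, for the whole second after the job is handed in: Hand within 15 mm of the round coaster's centre, card box within 15 mm of the square one's, bottle within 12 mm of the box's centre on its top, card holder within 15 mm of the board's centre; box and holder within 0.2 rad of the board's length; all within 0.1 rad of upright, at rest (horizontal distance between wooden_hand and round_coaster below 0.015 m and z of wooden_hand in the frame of round_coaster between 0.002 and 0.01 m and angle between each of wooden_hand, card_box, polish_bottle, card_holder's own z axis and vertical below 0.1 rad and horizontal distance between card_box and square_coaster below 0.015 m and z of card_box in the frame of square_coaster between 0.002 and 0.01 m and angle between the y axis of each of card_box, card_holder and the y axis of display_board, either way round below 0.2 rad and horizontal distance between polish_bottle and card_box below 0.012 m and z of polish_bottle in the frame of card_box between 0.018 and 0.026 m and horizontal distance between card_holder and display_board below 0.015 m and z of card_holder in the frame of display_board between 0.004 and 0.012 m and linear speed of each of wooden_hand, card_holder, card_box, polish_bottle below 0.02 m/s and angular speed of each of wooden_hand, card_holder, card_box, polish_bottle below 0.2 rad/s); the robot touches nothing.
It fails at once if the vase is moved more than 25 mm or tipped (distance of vase from where it was at the start of the episode above 0.025 m or angle between vase's own z axis and vertical above 0.3 rad).
It fails at once if the candle tin is moved more than 25 mm or tipped (distance of candle_tin from where it was at the start of the episode above 0.025 m or angle between candle_tin's own z axis and vertical above 0.3 rad).
It also fails if it takes over 128 s, if anything falls off the work surface, if the arm or the gripper's body presses on something with over 40 N, if the wrist force passes 120 N, or if a joint passes its speed limit or range.

## Working session

There is one attempt and no reset: what is moved stays moved. The work goes in short steps, Python scripts to look and compute and a tool call to move; the robot and the scene stay as the last step left them, time stands still between calls to the robot, and variables do not carry over. Pictures are saved under pics/ and viewed, at most 14 in all, crops included, and the job is handed in when it is done.

```bash
mkdir -p pics; cat > h.py <<'E'
from bench import *
import numpy as np, cv2
def grab(n,f):
    g=grab_frame(n); cv2.imwrite('pics/'+f,g['color'][:,:,::-1]); np.save('pics/'+f+'.npy',g,allow_pickle=True); return g
def load(f): return np.load('pics/'+f+'.npy',allow_pickle=True).item()
def ray(g,u,v):
    d=g['T'][:3,:3]@np.array([(u-g['cx'])/g['fx'],(v-g['cy'])/g['fy'],1]); return g['T'][:3,3],d
def plane(g,u,v,z):
    o,d=ray(g,u,v); return o+d*(z-o[2])/d[2]
def tri(g1,p1,g2,p2):
    o1,d1=ray(g1,*p1);o2,d2=ray(g2,*p2)
    s=np.linalg.lstsq(np.c_[d1,-d2],o2-o1,rcond=None)[0]
    a=o1+s[0]*d1;b=o2+s[1]*d2
    return (a+b)/2,np.linalg.norm(a-b)
def proj(g,p):
    c=g['T'][:3,:3].T@(np.asarray(p)-g['T'][:3,3]); return g['fx']*c[0]/c[2]+g['cx'],g['fy']*c[1]/c[2]+g['cy']
E
python3 - <<'E'
from h import *
np.set_printoptions(precision=3,suppress=True)
for n in('side','top'):
    g=grab(n,n+'0.png'); print(n,g['fx'],g['cx'],g['cy'],g['T'])
s=sense();print(s['clock'],s['tool_pos'],s['orientation'],s['gripper_width'],s['force'])
E
```

```text
side 377.97372172541895 318.78814823751094 200.77491978488442 [[ 0.994 -0.092  0.056  0.59 ]
 [-0.107 -0.777  0.621 -0.453]
 [-0.014 -0.623 -0.782  0.724]
 [ 0.     0.     0.     1.   ]]
top 373.20931871660855 316.3771206979461 195.6852228279229 [[ 0.026 -0.995  0.098  0.507]
 [-0.999 -0.028 -0.026  0.081]
 [ 0.029 -0.097 -0.995  1.138]
 [ 0.     0.     0.     1.   ]]
0.1 [ 0.202 -0.696  0.218] [[ 0.96   0.279 -0.001]
 [ 0.279 -0.96   0.001]
 [-0.    -0.001 -1.   ]] 0.0928008775122759 [0.236 0.163 0.79 ]
```

View pics/side0.png

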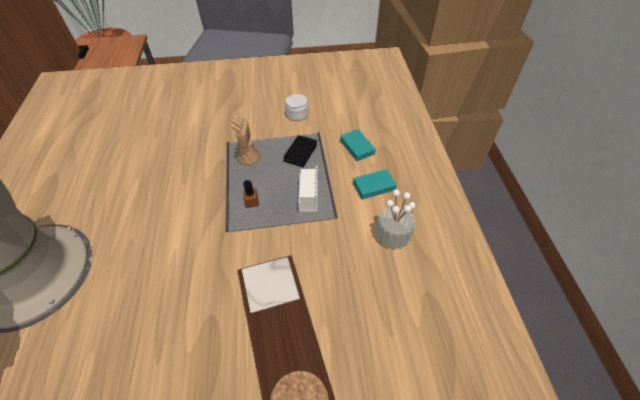

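View pics/top0.png

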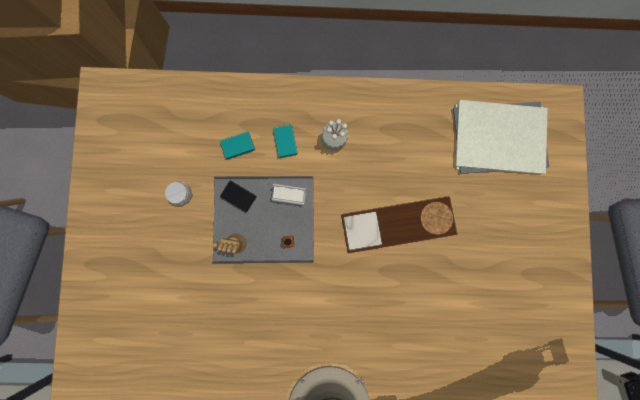

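The side view shows the tray with hand (245,140), card box (300,150), holder (309,190) and bottle (250,195). The top view shows the tray on the left with hand (230,244), black box (238,196), holder (289,195) and bottle (288,241). The board is on the right, with the square coaster at (363,231) and the round one at (437,218).
Card box candidates in the top view are black (238,196) and turquoise (237,146) and (285,141). Only the black one on the tray fits "black … on the grey tray". I'll confirm it in an enlarged crop.

```bash
python3 - <<'E'
from h import *
np.set_printoptions(precision=3,suppress=True)
t=load('top0.png');c=t['color']
cv2.imwrite('pics/crop1.png',cv2.resize(c[115:275,200:480],None,fx=2.8,fy=2.8,interpolation=cv2.INTER_CUBIC)[:,:,::-1])
for n,u,v,z in[('hand',233,243,.01),('box',238,196,.028),('holder',289,195,.05),('bottle',288,241,.08),('sq',363,231,.014),('rd',437,218,.014),('vase',335,137,.05),('tin',177,193,.05),('tr',214,178,.01),('tr',313,178,.01),('tr',313,262,.01)]: print(n,plane(t,u,v,z))
g=grab('wrist','w0.png');s=sense()
R=s['orientation'];print(R.T@g['T'][:3,:3],R.T@(g['T'][:3,3]-s['tool_pos']),g['fx'])
E
```

```text
hand [0.469 0.297 0.01 ]
box [0.609 0.285 0.028]
holder [0.614 0.133 0.05 ]
bottle [0.481 0.13  0.08 ]
sq [ 0.515 -0.091  0.014]
rd [ 0.56  -0.316  0.014]
vase [0.791 0.002 0.05 ]
tin [0.61  0.457 0.05 ]
tr [0.663 0.363 0.01 ]
tr [0.672 0.064 0.01 ]
tr [0.419 0.057 0.01 ]
[[-0.001 -0.961 -0.278]
 [ 1.    -0.001 -0.   ]
 [ 0.    -0.278  0.961]] [ 0.079  0.001 -0.165] 293.6281564113403
```

View pics/crop1.png

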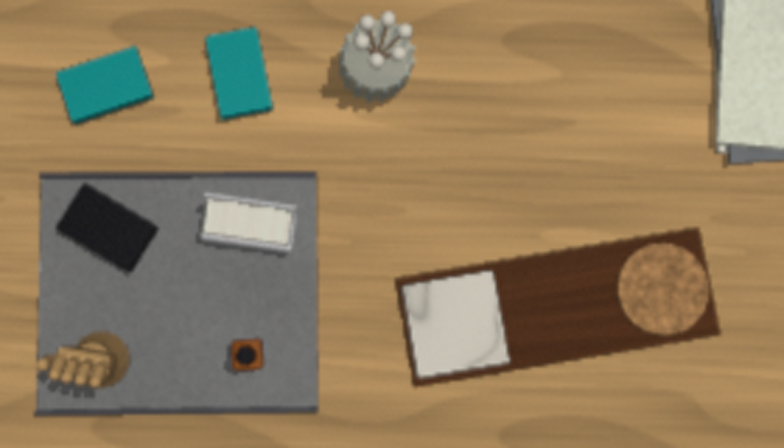

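The crop confirms it: the black box lies on the tray at crop (107,228), and both turquoise look-alikes lie off it on the table. Next I'll move the wrist camera over the work.

Careful with the scale: shifts go in shares of 50 mm and turns go in shares of 2 pi rad. That gives: -0.04 m is -0.8, -0.03 m is -0.6, 0.143 rad is 0.0228.

Request:
{"op": "tcp_steps", "data": {
  "rows": {"dx":[0, 0, 0.52, 0.52, 0.52, 0.52, 0.52, 0.52, 0.52, 0.52], "dy":[0, 0, -0.8, -0.8, -0.8, -0.8, -0.8, -0.8, -0.8, -0.8], "dz":[-0.6, -0.6, 0, 0, 0, 0, 0, 0, 0, 0], "twist":[0.0223, 0.0228, 0, 0, 0, 0, 0, 0, 0, 0], "aperture":[0.093, 0.093, 0.093, 0.093, 0.093, 0.093, 0.093, 0.093, 0.093, 0.093]},
  "grip_force": 20
}}

```text
clock: 1.15
tool_pos: [0.4111, -0.3744, 0.2786]
orientation: [[1.0, -0.0, -0.0], [-0.0, -1.0, -0.0], [-0.0, 0.0, -1.0]]
force: [0.5, -0.0, -0.3]
gripper_width: 0.0929
grasp_force: 0.0
```

Request:
{"op": "tcp_steps", "data": {
  "rows": {"dx":[0.52, 0.52, 0.52, 0.52, 0, 0, 0, 0], "dy":[-0.8, -0.8, -0.8, -0.8, -0.8, -0.8, 0, 0], "dz":[0, 0, 0, 0, 0, 0, 0, 0], "twist":[0, 0, 0, 0, 0, 0, 0, 0], "aperture":[0.093, 0.093, 0.093, 0.093, 0.093, 0.093, 0.093, 0.093]}
}}

```text
clock: 1.95
tool_pos: [0.5144, -0.1355, 0.2786]
orientation: [[1.0, 0.002, -0.0], [0.002, -1.0, -0.0], [-0.0, 0.0, -1.0]]
force: [0.2, -0.1, 0.0]
gripper_width: 0.0929
grasp_force: 0.0
```

```bash
python3 - <<'E'
from h import *
grab('wrist','wA.png'); s=sense();print(s['tool_pos'],s['orientation'],s['joint_velocities'])
E
```

```text
[ 0.51429184 -0.13675057  0.27859591] [[ 9.99999974e-01 -1.45536146e-04 -1.76500126e-04]
 [-1.45614030e-04 -9.99999892e-01 -4.41336167e-04]
 [-1.76435877e-04  4.41361856e-04 -9.99999887e-01]] [ 2.16441838e-02  4.89762731e-03  1.18008938e-02 -5.07285562e-03
  2.48715964e-05  8.31258980e-04  1.52812015e-03]
```

Request:
{"op": "tcp_steps", "data": {
  "rows": {"dx":[0, 0, 0, 0, 0, 0, 0, 0, 0], "dy":[-0.9, -0.9, -0.9, -0.9, -0.9, -0.9, -0.8, 0, 0], "dz":[0, 0, 0, 0, 0, 0, 0, 0, 0], "twist":[0, 0, 0, 0, 0, 0, 0, 0, 0], "aperture":[0.093, 0.093, 0.093, 0.093, 0.093, 0.093, 0.093, 0.093, 0.093]}
}}

```text
clock: 2.9
tool_pos: [0.5149, 0.173, 0.2783]
orientation: [[1.0, -0.0, -0.0], [-0.0, -1.0, -0.001], [-0.0, 0.001, -1.0]]
force: [-1.0, -0.4, 0.6]
gripper_width: 0.0931
grasp_force: 0.0
```

```bash
python3 - <<'E'
from h import *
grab('wrist','wB.png'); s=sense();print(s['tool_pos'],s['orientation'],s['joint_velocities'])
E
```

```text
[0.51492983 0.17193213 0.27831509] [[ 9.99997598e-01 -2.15145950e-03 -4.18507903e-04]
 [-2.15188394e-03 -9.99997168e-01 -1.01636876e-03]
 [-4.16320041e-04  1.01726690e-03 -9.99999396e-01]] [ 0.01670009 -0.00618915  0.00897448  0.00847662 -0.00113415 -0.00047658
 -0.00227707]
```

View pics/wA.png

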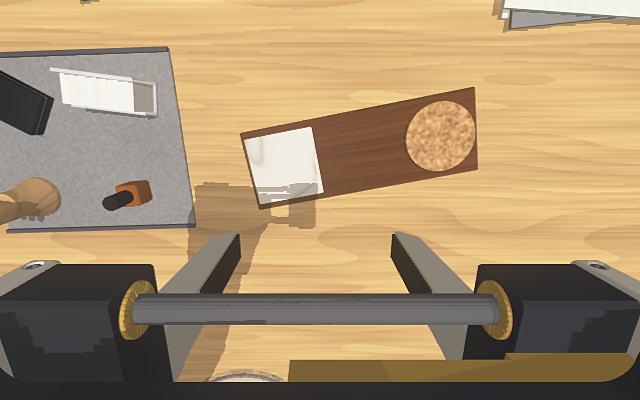

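View pics/wB.png

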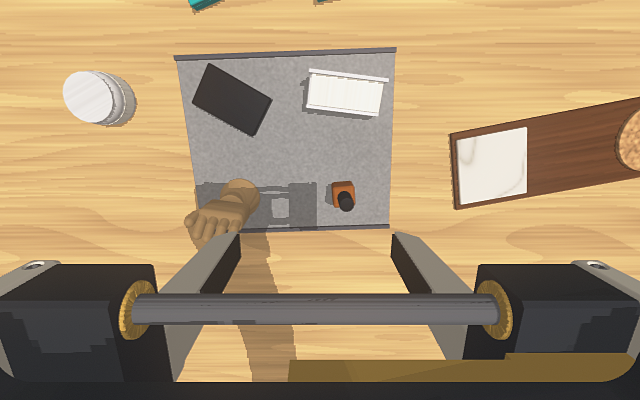

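wA shows the board with corners (240,133), (474,87), (478,168), (260,209), the square coaster at (284,166) and the round one at (441,136). wB shows black box (232,100), holder (346,92), bottle (344,195) and the hand's foot (241,190). Now I'll measure with masks.

```bash
cat >> h.py <<'E'
def mask(g,lo,hi,roi):
    h=cv2.cvtColor(g['color'],cv2.COLOR_RGB2HSV); m=cv2.inRange(h,np.array(lo),np.array(hi)); o=np.zeros_like(m)
    x0,y0,x1,y1=roi; o[y0:y1,x0:x1]=m[y0:y1,x0:x1]
    c=max(cv2.findContours(o,cv2.RETR_EXTERNAL,cv2.CHAIN_APPROX_NONE)[0],key=cv2.contourArea)
    return c[:,0,:].astype(float)
def wrect(g,c,z):
    P=np.array([plane(g,u,v,z)[:2] for u,v in c]); r=cv2.minAreaRect((P*1000).astype(np.float32))
    b=cv2.boxPoints(r); e=[b[1]-b[0],b[2]-b[1]]; e=max(e,key=np.linalg.norm)
    return np.round(r[0],1),np.round(r[1],1),round(float(np.arctan2(e[1],e[0])),3)
E
python3 - <<'E'
from h import *
np.set_printoptions(precision=4,suppress=True)
A=load('wA.png');B=load('wB.png');T=load('top0.png');S=load('side0.png')
for n,g,pts in[('A',A,[(370,140),(290,150),(440,135),(560,200),(290,195),(125,200),(140,188),(95,90)]),('B',B,[(500,170),(490,170),(232,100),(260,122),(346,92),(344,185),(345,205),(210,130),(242,190),(205,210)]),('T',T,[(400,225),(363,231),(437,218),(238,196),(289,195),(288,241)])]:
    h=cv2.cvtColor(g['color'],cv2.COLOR_RGB2HSV);print(n,[(p,tuple(int(q) for q in h[p[1],p[0]])) for p in pts])
im=np.hstack([cv2.resize(B['color'][160:260,170:290],None,fx=3.3,fy=3.3,interpolation=cv2.INTER_CUBIC),cv2.resize(S['color'][105:175,215:299],None,fx=4.71,fy=4.71,interpolation=cv2.INTER_CUBIC)[:330]])
cv2.imwrite('pics/hand.png',im[:,:,::-1]);print(im.shape)
E
```

```text
A [((370, 140), (12, 137, 112)), ((290, 150), (17, 15, 242)), ((440, 135), (15, 124, 205)), ((560, 200), (19, 112, 233)), ((290, 195), (17, 34, 186)), ((125, 200), (11, 37, 55)), ((140, 188), (12, 144, 110)), ((95, 90), (21, 10, 245))]
B [((500, 170), (19, 17, 241)), ((490, 170), (20, 16, 240)), ((232, 100), (0, 20, 64)), ((260, 122), (0, 13, 59)), ((346, 92), (22, 11, 244)), ((344, 185), (12, 139, 110)), ((345, 205), (8, 31, 65)), ((210, 130), (15, 13, 156)), ((242, 190), (16, 109, 143)), ((205, 210), (17, 113, 167))]
T [((400, 225), (11, 155, 74)), ((363, 231), (21, 25, 202)), ((437, 218), (15, 128, 151)), ((238, 196), (130, 26, 29)), ((289, 195), (22, 23, 207)), ((288, 241), (130, 23, 33))]
(330, 792, 3)
```

View pics/hand.png

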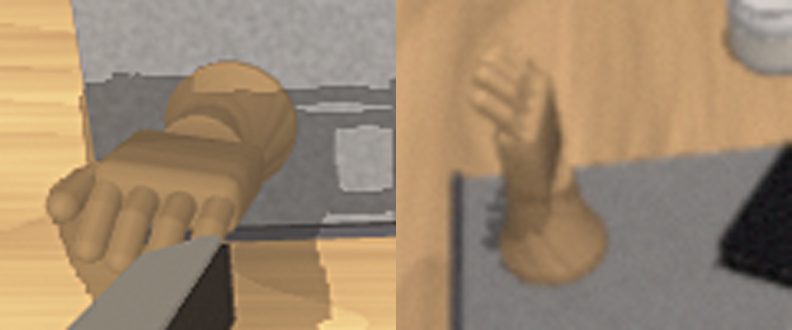

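The left crop is from above with the fingers toward the camera's lower left. The right crop is the side view with the fingers leaning up-left. The hand's yaw needs a better view, so I'll measure everything else first.

```bash
python3 - <<'E'
from h import *
np.set_printoptions(precision=4,suppress=True)
A=load('wA.png');B=load('wB.png');T=load('top0.png');S=load('side0.png')
def hue(g,roi,lo,hi): return mask(g,lo,hi,roi)
def cen(c): return cv2.minEnclosingCircle(c.astype(np.float32))[0]
bw=[(0,0,0),(180,255,135)]
c=mask(A,(0,60,40),(16,255,160),(235,80,490,215))
# board quadrilateral from hull
print('board A',wrect(A,c,.008)); 
c=mask(T,(0,60,0),(14,255,120),(335,190,465,258)); print('board T',wrect(T,c,.008))
for n,g,roi in(('A',A,(400,95,480,177)),('T',T,(418,198,456,240))):
    c=mask(g,(12,50,100 if n=='T' else 165),(25,200,255),roi);print('round',n,wrect(g,c,.014),cv2.fitEllipse(c.astype(np.float32))[0])
for n,g,roi in(('A',A,(235,120,330,210)),('B',B,(452,120,530,210)),('T',T,(340,208,384,252))):
    c=mask(g,(0,0,150),(180,50,255),roi);print('square',n,wrect(g,c,.014))
for n,g,roi in(('B',B,(185,55,280,140)),('T',T,(215,178,262,214))):
    c=mask(g,(0,0,0),(180,70,90 if n=='B' else 48),roi)
    q=cv2.boxPoints(cv2.minAreaRect(c.astype(np.float32)));print('box',n,wrect(g,c,.028),q.tolist())
for n,g,roi in(('B',B,(300,60,395,120)),('A',A,(45,60,165,125)),('T',T,(268,182,310,208))):
    c=mask(g,(0,0,200 if n!='T' else 180),(180,40,255),roi);print('holder',n,wrect(g,c,.058),c.min(0),c.max(0))
for n,g,roi in(('B',B,(325,175,365,220)),('A',A,(95,170,160,220)),('T',T,(275,230,302,254))):
    c=mask(g,(0,0,0),(180,75,85),roi);print('cap',n,c.min(0),c.max(0),cen(c),wrect(g,c,.08))
    c=mask(g,(0,90,40),(16,255,200),roi);print('body',n,wrect(g,c,.042))
E
```

```text
board A (array([ 540.7, -202. ]), array([120. , 338.2]), -1.381)
board T (array([ 538.8, -201.2]), array([117.7, 338. ]), -1.379)
round A (array([ 562.8, -314.9]), array([97. , 98.4]), -1.57) (440.2834777832031, 135.6072235107422)
round T (array([ 567.1, -319.6]), array([104.8, 111.2]), -0.002) (438.723876953125, 216.43826293945312)
square A (array([519.4, -90.1]), array([98.7, 99.2]), -1.381)
square B (array([519.1, -88. ]), array([98.9, 99.4]), -1.378)
square T (array([517.5, -89.1]), array([98. , 97.7]), 0.187)
box B (array([611.2, 284.8]), array([93.4, 58. ]), 1.055) [[187.0496826171875, 100.56615447998047], [208.43359375, 62.222572326660156], [274.4860534667969, 99.05951690673828], [253.10214233398438, 137.40310668945312]]
box T (array([607.8, 286.2]), array([91.6, 56.3]), 1.06) [[219.50001525878906, 196.49998474121094], [229.2941436767578, 180.1764678955078], [255.7647247314453, 196.05882263183594], [245.97059631347656, 212.38233947753906]]
holder B (array([616.8, 136.5]), array([91.5, 40. ]), 1.452) [306.  74.] [383. 115.]
holder A (array([620.2, 132.4]), array([112.4,  42.9]), 1.452) [50. 67.] [145. 114.]
holder T (array([617.2, 135.3]), array([85.8, 34.2]), 1.456) [273. 186.] [303. 201.]
cap B [338. 191.] [353. 211.] (345.0, 201.0) (array([486.1, 133.7]), array([27.2, 17.8]), 0.254)
body B (array([485.4, 133.4]), array([37.4, 32. ]), 0.088)
cap A [103. 190.] [132. 210.] (117.5, 200.0) (array([486.3, 119.4]), array([18.5, 42.6]), -1.203)
body A (array([485.6, 121.3]), array([35.5, 48.7]), -1.476)
cap T [285. 239.] [289. 244.] (287.1666564941406, 241.5) (array([479.4, 132.9]), array([13.9, 11.2]), 0.033)
body T (array([480. , 131.9]), array([29. , 29.1]), -1.539)
```

In the tool's units: -0.03 m is -0.6, -0.02 m is -0.4.

Request:
{"op": "tcp_steps", "data": {
  "rows": {"dx":[-0.6, -0.6, -0.6, -0.4, 0, 0], "dy":[-0.6, -0.6, -0.6, -0.4, 0, 0], "dz":[0, 0, 0, 0, 0, 0], "twist":[0, 0, 0, 0, 0, 0], "aperture":[0.093, 0.093, 0.093, 0.093, 0.093, 0.093]}
}}

```text
clock: 3.55
tool_pos: [0.4053, 0.2822, 0.2787]
orientation: [[1.0, -0.002, 0.001], [-0.002, -1.0, -0.001], [0.001, 0.001, -1.0]]
force: [0.3, 0.1, 0.2]
gripper_width: 0.0929
grasp_force: 0.0
```

```bash
python3 - <<'E'
from h import *
g=grab('wrist','wC.png'); u,v=proj(g,(.469,.297,.08)); print(u,v)
u,v=int(u),int(v);y0=max(v-75,0);x0=max(u-100,0)
cv2.imwrite('pics/handC.png',cv2.resize(g['color'][y0:y0+150,x0:x0+200],None,fx=4,fy=4,interpolation=cv2.INTER_CUBIC)[:,:,::-1]);print(x0,y0)
E
```

```text
302.49783458924253 127.62140504473201
202 52
```

View pics/handC.png

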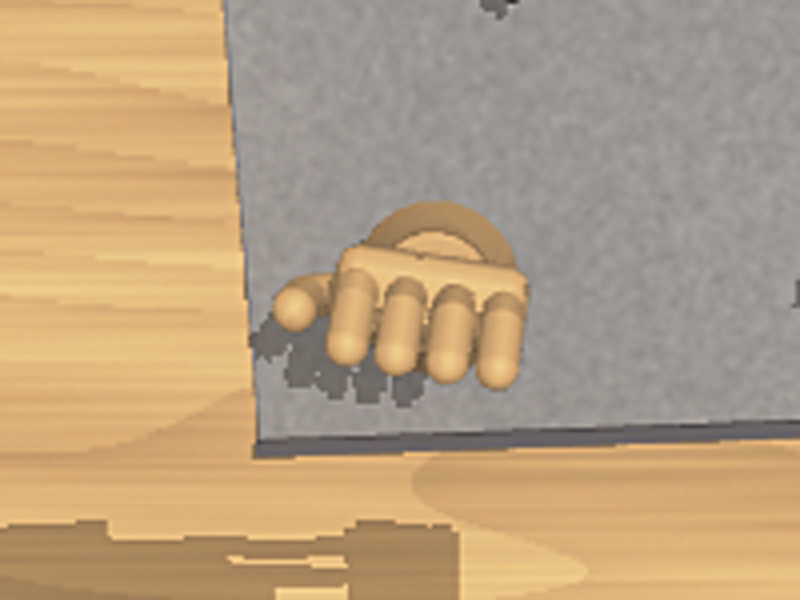

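handC shows the hand from nearly above. The thumb is at crop (295,308), so +y of the hand is about world +y. The fingers lean to world -x, and the palm's back edge runs (345,247)–(528,275). Next: hand yaw, bottle position and two-view heights.

```bash
python3 - <<'E'
from h import *
np.set_printoptions(precision=4,suppress=True)
A=load('wA.png');B=load('wB.png');C=load('wC.png');T=load('top0.png');S=load('side0.png')
# hand: palm back edge ends in C (z .114)
f=lambda p:(p[0]/4+202,p[1]/4+52)
a=plane(C,*f((345,247)),.114);b=plane(C,*f((528,275)),.114)
y=(a-b)[:2];L=np.linalg.norm(y);y/=L;x=np.array([y[1],-y[0]]);print('palm edge',a,b,L,'yaw y',np.arctan2(y[1],y[0]),'origin',(a+b)[:2]/2-12*x/1000)
print('foot arc top/left/right @z.012',[plane(C,*f(p),.012) for p in((437,200),(365,243),(517,262))])
# palm corners in B crop (3.3x from 170,160)
fb=lambda p:(p[0]/3.3+170,p[1]/3.3+160)
for p,q in(((345,247),(130,131)),((528,275),(262,172))): print('tri palm B/C',tri(C,f(p),B,fb(q)))
ctr=lambda c:cv2.minAreaRect(c.astype(np.float32))[0]
for n,g,roi in(('B',B,(325,175,365,220)),('A',A,(95,170,160,220)),('C',C,(360,60,470,220))):
    c=mask(g,(0,0,0),(180,75,85),roi);P=np.array([plane(g,u,v,.08)[:2] for u,v in c]);o=g['T'][:2,3]
    d=P.mean(0)-o;d/=np.linalg.norm(d);e=(P@d).max();w=np.array([-d[1],d[0]]);k=P@w
    print('cap top',n,c.min(0),c.max(0),d*(e-.01)+w*(k.max()+k.min())/2)
sA=mask(A,(0,0,150),(180,50,255),(235,120,330,210));sT=mask(T,(0,0,150),(180,50,255),(340,208,384,252));sB=mask(B,(0,0,150),(180,50,255),(452,120,530,210))
print('square',tri(A,ctr(sA),B,ctr(sB)),tri(A,ctr(sA),T,ctr(sT)))
bB=mask(B,(0,0,0),(180,70,90),(185,55,280,140));bT=mask(T,(0,0,0),(180,70,48),(215,178,262,214))
print('box',tri(B,ctr(bB),T,ctr(bT)))
print('round',tri(A,(440.3,135.6),T,(437,218)))
print('holder',tri(A,(55,70),B,(310,70)),)
try:
    bC=mask(C,(0,0,0),(180,70,90),(200,0,380,110));print('boxC',wrect(C,bC,.028),tri(B,ctr(bB),C,ctr(bC)))
    hC=mask(C,(0,0,200),(180,40,255),(330,0,480,90));print('holC',wrect(C,hC,.058),tri(C,ctr(hC),B,ctr(mask(B,(0,0,200),(180,40,255),(300,60,395,120)))))
except Exception as e: print(e)
print(sense()['joint_pos'])
E
```

```text
palm edge [0.485  0.3107 0.114 ] [0.4776 0.2613 0.114 ] 0.05002730999935666 yaw y 1.4215657371118642 origin [0.4694 0.2878]
foot arc top/left/right @z.012 [array([0.501 , 0.2871, 0.012 ]), array([0.4866, 0.3126, 0.012 ]), array([0.48  , 0.2589, 0.012 ])]
tri palm B/C (array([0.4848, 0.3145, 0.0667]), np.float64(0.0011123488388366577))
tri palm B/C (array([0.4756, 0.2581, 0.0884]), np.float64(0.004237204825975508))
cap top B [338. 191.] [353. 211.] [0.4826 0.133 ]
cap top A [103. 190.] [132. 210.] [0.4823 0.1299]
cap top C [422. 109.] [447. 125.] [0.4808 0.1343]
square (array([ 0.5211, -0.089 ,  0.0148]), np.float64(0.0006031785123094862)) (array([ 0.5185, -0.0892,  0.0093]), np.float64(0.0030634497829531804))
box (array([0.6121, 0.2923, 0.0001]), np.float64(0.004052319319959556))
round (array([ 0.5618, -0.3284, -0.0191]), np.float64(0.0010329762629247097))
holder (array([0.6448, 0.1787, 0.0597]), np.float64(0.0007573600688650311))
boxC (array([609.1, 287.3]), array([92.2, 61.1]), 1.058) (array([0.6122, 0.2873, 0.0193]), np.float64(0.0022722816816645))
holC (array([603.1, 136.9]), array([87.9, 13.1]), 1.568) (array([0.6148, 0.1304, 0.0326]), np.float64(0.010253733360984235))
[-0.5433  0.2576 -0.2239  2.035   0.076   0.8567 -2.3837]
```

Measured positions:
- Hand: (0.470, 0.287), y-yaw 1.42
- Bottle: (0.482, 0.132)
- Box: (0.610, 0.287), long axis 1.057
- Board: (0.540, -0.202), length direction -1.381
- Coasters: round (0.562, -0.3145), square (0.519, -0.089)

The hand goes first.

In the tool's units: 0.035 m is 0.7, 0.03 m is 0.6, -0.142 rad is -0.0226.

Request:
{"op": "tcp_steps", "data": {
  "rows": {"dx":[0.7, 0.6, 0, 0, 0, 0, 0, 0, 0, 0], "dy":[-0.06, -0.04, 0, 0, 0, 0, 0, 0, 0, 0], "dz":[0, 0, 0.2, 0.2, 0.2, 0.2, 0.2, 0.2, 0.2, 0.2], "twist":[0, 0, -0.0226, -0.0226, -0.0226, -0.0226, -0.0226, -0.0226, -0.0226, -0.0226], "aperture":[0.093, 0.093, 0.093, 0.093, 0.093, 0.093, 0.093, 0.093, 0.093, 0.093]}
}}

```text
clock: 4.6
tool_pos: [0.4711, 0.2864, 0.198]
orientation: [[0.42, 0.908, 0.0], [0.908, -0.42, -0.001], [-0.001, 0.001, -1.0]]
force: [-0.2, 0.4, 1.0]
gripper_width: 0.0929
grasp_force: 0.0
```

Request:
{"op": "tcp_steps", "data": {
  "rows": {"dx":[0, 0, 0, 0], "dy":[0, 0, 0, 0], "dz":[0.2, 0.2, 0, 0], "twist":[-0.0226, -0.0226, 0, 0], "aperture":[0.093, 0.093, 0.093, 0.093]}
}}

```text
clock: 5.0
tool_pos: [0.4705, 0.2872, 0.1784]
orientation: [[0.157, 0.988, -0.001], [0.988, -0.157, -0.001], [-0.001, -0.0, -1.0]]
force: [-0.5, 0.3, -0.0]
gripper_width: 0.0931
grasp_force: 0.0
```

```bash
python3 - <<'E'
from h import *
g=grab('wrist','wD.png');s=sense();p=s['tool_pos'];R=s['orientation'];print(p,np.arctan2(R[1,0],R[0,0]),s['joint_pos'][6])
print(R.T@(np.array([.470,.287,.082])-p))
E
```

```text
[0.47040624 0.28771471 0.17880958] 1.4138159717415166 -1.1849533869014781
[-0.00075587 -0.00030885  0.09680963]
```

View pics/wD.png

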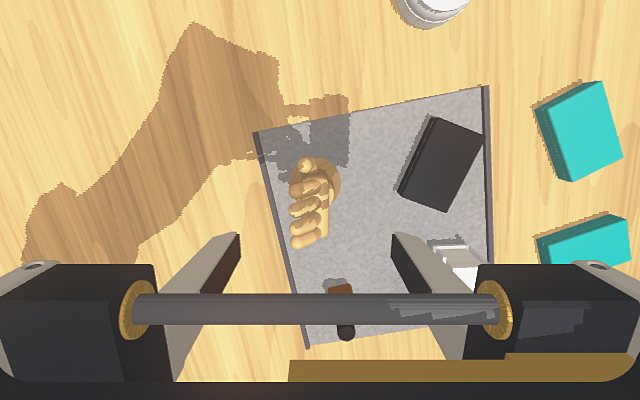

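The palm's edge at (325,215) is nearly vertical in the image and lies between the open fingers (240 to 392), so it's aligned. I'll descend and grip.

In the tool's units: 0.03 m is 0.6, 0.025 m is 0.5.

Request:
{"op": "tcp_steps", "data": {
  "rows": {"dx":[0, 0, 0, 0, 0, 0, 0, 0, 0, 0], "dy":[0, 0, 0, 0, 0, 0, 0, 0, 0, 0], "dz":[0.6, 0.6, 0.5, 0.24, 0, 0, 0, 0, 0, 0], "twist":[0, 0, 0, 0, 0, 0, 0, 0, 0, 0], "aperture":[0.093, 0.093, 0.093, 0.093, 0.093, 0.01, 0.01, 0.01, 0.01, 0.01]},
  "grip_force": 25
}}

```text
clock: 6.05
tool_pos: [0.4697, 0.2888, 0.082]
orientation: [[0.151, 0.989, 0.001], [0.989, -0.151, 0.0], [0.0, 0.0, -1.0]]
force: [0.7, -0.5, 0.2]
gripper_width: 0.0575
grasp_force: 0.0
```

Request:
{"op": "tcp_steps", "data": {
  "rows": {"dx":[0, 0, 0], "dy":[0, 0, 0], "dz":[0, 0, 0], "twist":[0, 0, 0], "aperture":[0.01, 0.01, 0.01]}
}}

```text
clock: 6.35
tool_pos: [0.4694, 0.2887, 0.0816]
orientation: [[0.15, 0.989, -0.0], [0.989, -0.15, -0.0], [-0.0, -0.0, -1.0]]
force: [-0.6, 0.2, -0.2]
gripper_width: 0.0336
grasp_force: 0.2
```

Request:
{"op": "tcp_steps", "data": {
  "rows": {"dx":[0, 0, 0, 0, 0, 0, 0], "dy":[0, 0, 0, 0, 0, 0, 0], "dz":[0, 0, 0, -0.4, -0.8, -0.8, 0], "twist":[0, 0, 0, 0, 0, 0, 0], "aperture":[0.01, 0.01, 0.01, 0.01, 0.01, 0.01, 0.01]}
}}

```text
clock: 7.05
tool_pos: [0.4706, 0.2904, 0.1857]
orientation: [[0.15, 0.989, 0.005], [0.989, -0.15, 0.004], [0.004, 0.004, -1.0]]
force: [0.7, 0.0, -2.4]
gripper_width: 0.0275
grasp_force: 25.3
```

```bash
python3 - <<'E'
from h import *
grab('top','T1.png')
s=sense();p=s['tool_pos'];R=s['orientation'];print(p,s['gripper_width'],s['grasp_force'],s['force'])
print(R.T@(np.array([.562,-.3145,.19])-p))
E
```

```text
[0.4699986  0.28926796 0.1833792 ] 0.027253554837092405 25.390782568138093 [ 0.20045908 -0.84582734 -2.19583625]
[-0.58298052  0.18199335 -0.00748194]
```

In the tool's units: -0.045 m is -0.9, -0.04 m is -0.8.

Request:
{"op": "tcp_steps", "data": {
  "rows": {"dx":[-0.4, -0.8, -0.9, -0.9, -0.9, -0.9, -0.9, -0.9, -0.9, -0.9], "dy":[0.12, 0.25, 0.28, 0.28, 0.28, 0.28, 0.28, 0.28, 0.28, 0.28], "dz":[0, 0, 0, 0, 0, 0, 0, 0, 0, 0], "twist":[0, 0, 0, 0, 0, 0, 0, 0, 0, 0], "aperture":[0.01, 0.01, 0.01, 0.01, 0.01, 0.01, 0.01, 0.01, 0.01, 0.01]}
}}

```text
clock: 8.1
tool_pos: [0.5341, -0.1479, 0.1798]
orientation: [[0.15, 0.989, -0.003], [0.989, -0.15, 0.001], [0.0, -0.003, -1.0]]
force: [0.6, -0.0, -0.6]
gripper_width: 0.0273
grasp_force: 25.4
```

Request:
{"op": "tcp_steps", "data": {
  "rows": {"dx":[-0.9, -0.9, -0.7, -0.5, -0.26, 0, 0, 0], "dy":[0.28, 0.28, 0.22, 0.16, 0.08, 0, 0, 0], "dz":[0, 0, 0, 0, 0, 0, 0, 0], "twist":[0, 0, 0, 0, 0, 0, 0, 0], "aperture":[0.01, 0.01, 0.01, 0.01, 0.01, 0.01, 0.01, 0.01]}
}}

```text
clock: 8.9
tool_pos: [0.5613, -0.3126, 0.1814]
orientation: [[0.148, 0.989, -0.0], [0.989, -0.148, 0.001], [0.001, -0.001, -1.0]]
force: [-0.5, -0.4, -1.3]
gripper_width: 0.0271
grasp_force: 25.4
```

```bash
python3 - <<'E'
from h import *
np.set_printoptions(precision=4,suppress=True)
s=sense();p=s['tool_pos'];R=s['orientation'];print(p,s['gripper_width'],s['grasp_force'])
print(R.T@(np.array([.562,-.3145,.0905])-p))
g=grab('wrist','wE.png')
for q in[(p[0],p[1],.1),(.562,-.3145,.014)]:print(proj(g,q))
E
```

```text
[ 0.5613 -0.3126  0.1814] 0.027086235296284355 25.432566243689507
[-0.0018  0.001   0.0909]
(np.float64(313.80303678769764), np.float64(205.76865820719948))
(np.float64(315.0244600887207), np.float64(185.1926999406293))
```

View pics/wE.png

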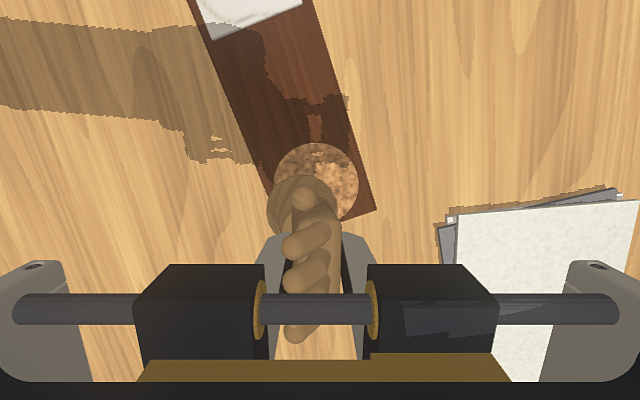

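wE shows the held hand over the round coaster (316,178). The foot at about (300,205) looks roughly 10 px left of the expected (314,206), so I'll check for tilt or offset from the side camera and a close crop.

```bash
python3 - <<'E'
from h import *
np.set_printoptions(precision=4,suppress=True)
g=load('wE.png');s=grab('side','S2.png');p=sense()['tool_pos']
u,v=map(int,proj(s,(p[0],p[1],.14)));print(u,v)
a=cv2.resize(g['color'][140:260,240:370],None,fx=3,fy=3,interpolation=cv2.INTER_CUBIC)
x0=max(u-45,0);y0=min(v-40,280);b=cv2.resize(s['color'][y0:y0+120,x0:x0+130],None,fx=3,fy=3,interpolation=cv2.INTER_CUBIC);print(x0,y0)
for z in(.105,.2,.24): print(z,proj(s,(p[0],p[1],z)))
cv2.imwrite('pics/chk.png',np.hstack([a,b])[:,:,::-1])
E
```

```text
293 380
248 280
0.105 (np.float64(295.4874018953192), np.float64(386.63445075481917))
0.2 (np.float64(290.99545987103784), np.float64(369.30802387798883))
0.24 (np.float64(288.6733670036365), np.float64(360.3511913875527))
```

View pics/chk.png

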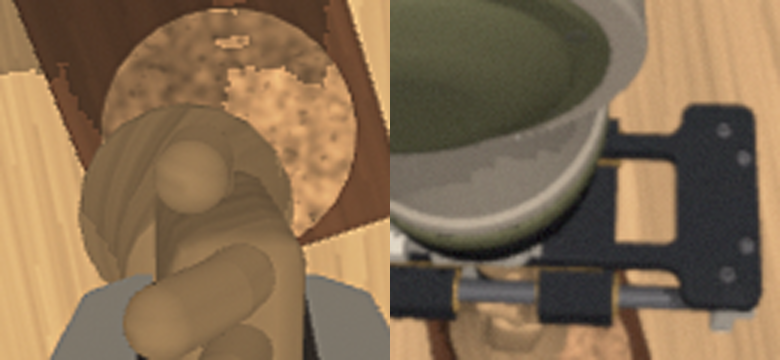

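The foot disc is centred at crop (186,206), pixel (302,209). That's about 10 mm to -x of the TCP, so the hand is held slightly tilted (about 0.1 rad). I'll aim with the foot itself.

```bash
python3 - <<'E'
from h import *
np.set_printoptions(precision=4,suppress=True)
g=load('wE.png');s=sense();p=s['tool_pos'];R=s['orientation']
f=plane(g,302,208.5,.112);f[2]=p[2];print(f,p);t=np.array([.562,-.3145,.0905+.0]);print(R.T@(t-f))
E
```

```text
[ 0.5518 -0.3098  0.1818] [ 0.5615 -0.3132  0.1818]
[-0.0031  0.0108  0.0913]
```

In the tool's units: 0.025 m is 0.5, 0.02 m is 0.4.

Request:
{"op": "tcp_steps", "data": {
  "rows": {"dx":[-0.04, 0, 0, 0, 0, 0, 0], "dy":[0.2, 0, 0, 0, 0, 0, 0], "dz":[0.4, 0.5, 0.4, 0.2, 0.12, 0.06, 0], "twist":[0, 0, 0, 0, 0, 0, 0], "aperture":[0.01, 0.01, 0.01, 0.01, 0.01, 0.01, 0.01]}
}}

```text
clock: 9.7
tool_pos: [0.5711, -0.3183, 0.098]
orientation: [[0.15, 0.989, 0.0], [0.989, -0.15, -0.0], [-0.0, 0.001, -1.0]]
force: [0.7, -1.0, -1.5]
gripper_width: 0.0275
grasp_force: 25.4
```

Request:
{"op": "tcp_steps", "data": {
  "rows": {"dx":[0, 0, 0], "dy":[0, 0, 0], "dz":[0.04, 0.04, 0], "twist":[0, 0, 0], "aperture":[0.01, 0.01, 0.01]}
}}

```text
clock: 10.0
tool_pos: [0.5708, -0.3185, 0.0937]
orientation: [[0.151, 0.989, 0.0], [0.989, -0.151, -0.0], [-0.0, 0.0, -1.0]]
force: [0.5, 0.3, -1.2]
gripper_width: 0.0275
grasp_force: 25.4
```

In the tool's units: 0.0015 m is 0.03.

Request:
{"op": "tcp_steps", "data": {
  "rows": {"dx":[0, 0, 0], "dy":[0, 0, 0], "dz":[0.03, 0.03, 0], "twist":[0, 0, 0], "aperture":[0.01, 0.01, 0.01]}
}}

```text
clock: 10.3
tool_pos: [0.5711, -0.3186, 0.0923]
orientation: [[0.151, 0.989, 0.001], [0.989, -0.151, -0.001], [-0.001, 0.001, -1.0]]
force: [-4.5, 1.0, 13.7]
gripper_width: 0.0272
grasp_force: 25.9
```

Request:
{"op": "tcp_steps", "data": {
  "rows": {"dx":[0, 0, 0], "dy":[0, 0, 0], "dz":[0.02, 0.02, 0], "twist":[0, 0, 0], "aperture":[0.01, 0.01, 0.01]}
}}

```text
clock: 10.6
tool_pos: [0.5713, -0.3191, 0.092]
orientation: [[0.151, 0.989, 0.002], [0.989, -0.151, -0.003], [-0.003, 0.002, -1.0]]
force: [-7.4, 1.2, 27.9]
gripper_width: 0.0276
grasp_force: 26.4
```

In the tool's units: -0.001 m is -0.02.

Request:
{"op": "tcp_steps", "data": {
  "rows": {"dx":[0, 0, 0, 0, 0, 0, 0, 0, 0, 0], "dy":[0, 0, 0, 0, 0, 0, 0, 0, 0, 0], "dz":[-0.02, 0, 0, 0, 0, 0, 0, 0, 0, 0], "twist":[0, 0, 0, 0, 0, 0, 0, 0, 0, 0], "aperture":[0.01, 0.045, 0.045, 0.045, 0.093, 0.093, 0.093, 0.093, 0.093, 0.093]}
}}

```text
clock: 11.6
tool_pos: [0.5709, -0.3184, 0.0896]
orientation: [[0.15, 0.989, 0.0], [0.989, -0.15, -0.0], [0.0, 0.0, -1.0]]
force: [0.0, -0.0, -0.3]
gripper_width: 0.0886
grasp_force: 0.0
```

Request:
{"op": "tcp_steps", "data": {
  "rows": {"dx":[0, 0, 0, 0, 0, 0], "dy":[0, 0, 0, 0, 0, 0], "dz":[0, -0.6, -0.9, -0.9, 0, 0], "twist":[0, 0, 0, 0, 0, 0], "aperture":[0.093, 0.093, 0.093, 0.093, 0.093, 0.093]}
}}

```text
clock: 12.2
tool_pos: [0.5711, -0.3187, 0.2107]
orientation: [[0.151, 0.989, 0.002], [0.989, -0.151, -0.001], [-0.001, 0.002, -1.0]]
force: [0.3, 0.3, -0.6]
gripper_width: 0.0926
grasp_force: 0.0
```

```bash
python3 - <<'E'
from h import *
g=grab('wrist','wF.png');print(sense()['tool_pos'])
for q in[(.562,-.3145,.014),(.562,-.3145,.1)]:print(proj(g,q))
cv2.imwrite('pics/wFc.png',cv2.resize(g['color'][80:280,200:440],None,fx=3,fy=3)[:,:,::-1])
E
```

```text
[ 0.57032217 -0.31852451  0.20928084]
(np.float64(306.1995459530669), np.float64(175.96647655798785))
(np.float64(303.7598972589975), np.float64(193.85136614377984))
```

View pics/wFc.png

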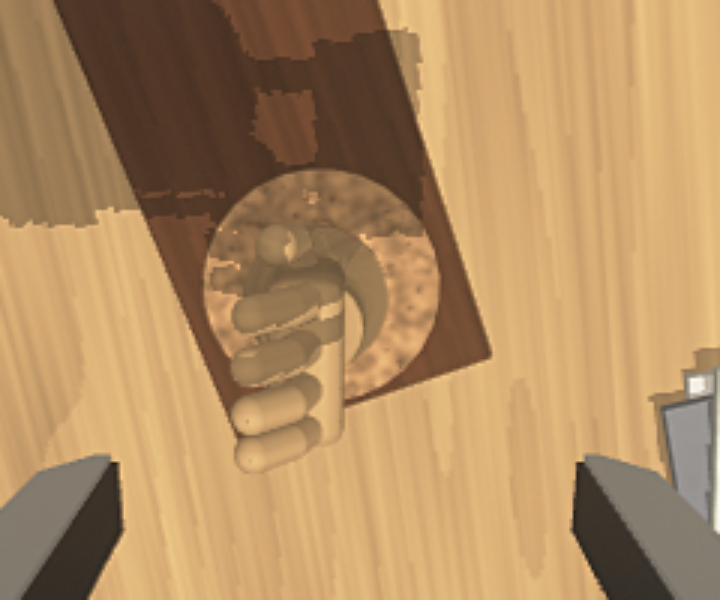

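The hand stands upright: foot centre about (315,294) against the coaster's centre (321,285) in the crop, roughly 4 mm off. Now the card box.

In the tool's units: 0.045 m is 0.9, 0.02 m is 0.4.

Request:
{"op": "tcp_steps", "data": {
  "rows": {"dx":[0.4, 0.9, 0.9, 0.9, 0.9, 0.9, 0.9, 0.9, 0.9, 0.9], "dy":[-0.04, -0.08, -0.08, -0.08, -0.08, -0.08, -0.08, -0.08, -0.08, -0.08], "dz":[0, 0, 0, 0, 0, 0, 0, 0, 0, 0], "twist":[0, 0, 0, 0, 0, 0, 0, 0, 0, 0], "aperture":[0.093, 0.093, 0.093, 0.093, 0.093, 0.093, 0.093, 0.093, 0.093, 0.093]}
}}

```text
clock: 13.25
tool_pos: [0.5962, 0.1089, 0.2077]
orientation: [[0.15, 0.989, -0.003], [0.989, -0.15, -0.001], [-0.001, -0.003, -1.0]]
force: [-0.3, 0.3, 0.2]
gripper_width: 0.093
grasp_force: 0.0
```

Request:
{"op": "tcp_steps", "data": {
  "rows": {"dx":[0.9, 0.9, 0.9, 0.6, 0, 0, 0, 0, 0], "dy":[-0.08, -0.08, -0.08, -0.06, 0, 0, 0, 0, 0], "dz":[0, 0, 0, 0, 0, 0, 0, 0, 0], "twist":[0, 0, 0, 0, 0.0191, 0.0191, 0.0197, 0, 0], "aperture":[0.093, 0.093, 0.093, 0.093, 0.093, 0.093, 0.093, 0.093, 0.093]}
}}

```text
clock: 14.15
tool_pos: [0.6066, 0.2727, 0.2082]
orientation: [[0.489, 0.872, -0.002], [0.872, -0.489, -0.001], [-0.002, -0.001, -1.0]]
force: [0.2, -0.3, -0.3]
gripper_width: 0.0931
grasp_force: 0.0
```

```bash
python3 - <<'E'
from h import *
np.set_printoptions(precision=4,suppress=True)
g=grab('wrist','wG.png');s=sense();p=s['tool_pos'];R=s['orientation'];print(p,np.arctan2(R[1,0],R[0,0]))
u,v=map(int,proj(g,(.61,.286,.028)));print(u,v)
c=mask(g,(0,0,0),(180,70,95),(u-75,v-70,u+75,min(v+70,262)));print(wrect(g,c,.028),c.min(0),c.max(0))
print(R.T@(np.array([.610,.286,.010])-p))
cv2.imwrite('pics/wGc.png',g['color'][:,:,::-1])
E
```

```text
[0.6067 0.2726 0.2085] 1.059365123933565
311 170
(array([612. , 287.7]), array([91.2, 57.4]), 1.058) [288. 129.] [337. 205.]
[ 0.0135 -0.0035  0.1985]
```

In the tool's units: 0.045 m is 0.9, 0.015 m is 0.3.

Request:
{"op": "tcp_steps", "data": {
  "rows": {"dx":[0.3, 0, 0, 0, 0, 0, 0, 0, 0, 0], "dy":[-0.06, 0, 0, 0, 0, 0, 0, 0, 0, 0], "dz":[0.6, 0.9, 0.9, 0.8, 0.5, 0.24, 0, 0, 0, 0], "twist":[0, 0, 0, 0, 0, 0, 0, 0, 0, 0], "aperture":[0.093, 0.093, 0.093, 0.093, 0.093, 0.093, 0.093, 0.04, 0.04, 0.04]}
}}

```text
clock: 15.2
tool_pos: [0.6128, 0.2877, 0.0142]
orientation: [[0.493, 0.87, 0.002], [0.87, -0.493, 0.001], [0.002, 0.001, -1.0]]
force: [0.9, -0.0, 0.7]
gripper_width: 0.0736
grasp_force: 0.0
```

Request:
{"op": "tcp_steps", "data": {
  "rows": {"dx":[0, 0, 0, 0], "dy":[0, 0, 0, 0], "dz":[0, 0, 0, 0], "twist":[0, 0, 0, 0], "aperture":[0.04, 0.04, 0.04, 0.04]}
}}

```text
clock: 15.6
tool_pos: [0.6122, 0.2876, 0.0133]
orientation: [[0.492, 0.87, 0.001], [0.87, -0.492, 0.0], [0.001, 0.0, -1.0]]
force: [-1.1, 0.1, 5.3]
gripper_width: 0.0578
grasp_force: 25.0
```

Careful with the scale: shifts go in shares of 50 mm and turns go in shares of 2 pi rad. That gives: -0.042 m is -0.84, -0.04 m is -0.8.

Request:
{"op": "tcp_steps", "data": {
  "rows": {"dx":[0, 0, 0, -0.6, -0.84, -0.84, -0.84, -0.84, -0.84, -0.84], "dy":[0, 0, 0, 0.16, 0.236, 0.236, 0.236, 0.236, 0.236, 0.236], "dz":[-0.4, -0.8, -0.8, 0, 0, 0, 0, 0, 0, 0], "twist":[0, 0, 0, 0, 0, 0, 0, 0, 0, 0], "aperture":[0.04, 0.04, 0.04, 0.04, 0.04, 0.04, 0.04, 0.04, 0.04, 0.04]}
}}

```text
clock: 16.6
tool_pos: [0.5409, 0.0015, 0.1126]
orientation: [[0.492, 0.87, -0.0], [0.87, -0.492, -0.0], [-0.0, 0.0, -1.0]]
force: [1.1, -0.3, -1.1]
gripper_width: 0.0575
grasp_force: 25.0
```

Request:
{"op": "tcp_steps", "data": {
  "rows": {"dx":[-0.84, -0.7, -0.3, 0, 0, 0, 0, 0, 0, 0], "dy":[0.236, 0.2, 0.08, 0, 0, 0, 0, 0, 0, 0], "dz":[0, 0, 0, 0, 0, 0, 0, 0, 0, 0], "twist":[0, 0, 0, -0.0223, -0.0223, -0.0223, -0.0223, -0.0228, 0, 0], "aperture":[0.04, 0.04, 0.04, 0.04, 0.04, 0.04, 0.04, 0.04, 0.04, 0.04]}
}}

```text
clock: 17.6
tool_pos: [0.5186, -0.0898, 0.1125]
orientation: [[-0.182, 0.983, -0.0], [0.983, 0.182, 0.0], [0.0, -0.0, -1.0]]
force: [0.6, -0.3, -0.9]
gripper_width: 0.0579
grasp_force: 25.0
```

```bash
python3 - <<'E'
from h import *
np.set_printoptions(precision=4,suppress=True)
s=sense();p=s['tool_pos'];R=s['orientation'];print(p,np.arctan2(R[1,0],R[0,0]),s['gripper_width'],s['grasp_force'])
g=grab('wrist','wH.png');z=p[2]+.0147
u,v=map(int,proj(g,(p[0],p[1],z)));c=mask(g,(0,0,0),(180,70,70),(u-85,v-100,u+85,232));print(wrect(g,c,z),(u,v),c.min(0),c.max(0))
sq=mask(g,(0,0,150),(180,60,255),(200,0,440,200));print('sq',wrect(g,sq,.014))
print(R.T@(np.array([.519,-.089,.0215])-p))
E
```

```text
[ 0.5186 -0.0898  0.1125] 1.754322738829862 0.057894178977295326 24.999474585056305
(array([514.5, -59.6]), array([54.4, 30.8]), 0.183) (313, 255) [265. 176.] [365. 231.]
sq (array([533.2,  63.2]), array([118.4,  29.6]), 0.183)
[0.0006 0.0005 0.091 ]
```

View pics/wH.png

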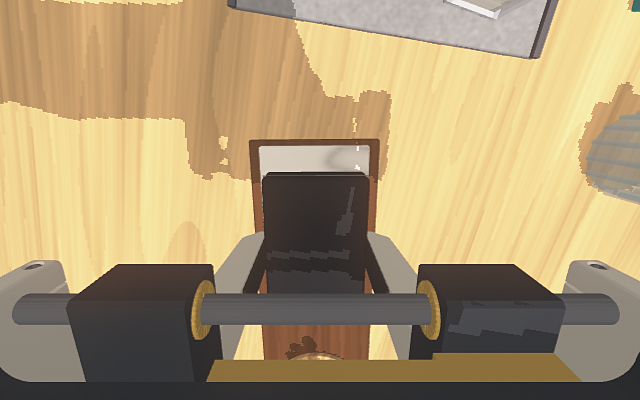

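The box sits level and parallel to the coaster. Its far edge at row 176 gives y≈-0.044, so it's centred on the TCP. I'll lower it.

In the tool's units: 0.03 m is 0.6, 0.015 m is 0.3.

Request:
{"op": "tcp_steps", "data": {
  "rows": {"dx":[0, 0, 0, 0, 0, 0, 0], "dy":[0.02, 0, 0, 0, 0, 0, 0], "dz":[0.6, 0.6, 0.3, 0.16, 0.08, 0.04, 0], "twist":[0, 0, 0, 0, 0, 0, 0], "aperture":[0.04, 0.04, 0.04, 0.04, 0.04, 0.04, 0.04]}
}}

```text
clock: 18.35
tool_pos: [0.5201, -0.0894, 0.0241]
orientation: [[-0.186, 0.982, 0.001], [0.982, 0.186, -0.0], [-0.0, 0.001, -1.0]]
force: [0.6, 0.4, -0.5]
gripper_width: 0.0577
grasp_force: 25.0
```

Request:
{"op": "tcp_steps", "data": {
  "rows": {"dx":[0, 0, 0], "dy":[0, 0, 0], "dz":[0.03, 0.02, 0], "twist":[0, 0, 0], "aperture":[0.04, 0.04, 0.04]}
}}

```text
clock: 18.65
tool_pos: [0.5198, -0.0896, 0.0213]
orientation: [[-0.187, 0.982, 0.0], [0.982, 0.187, -0.0], [-0.0, 0.0, -1.0]]
force: [-0.7, 0.2, -1.0]
gripper_width: 0.0572
grasp_force: 25.0
```

In the tool's units: 0.001 m is 0.02.

Request:
{"op": "tcp_steps", "data": {
  "rows": {"dx":[0, 0, 0], "dy":[0, 0, 0], "dz":[0.02, 0.02, 0], "twist":[0, 0, 0], "aperture":[0.04, 0.04, 0.04]}
}}

```text
clock: 18.95
tool_pos: [0.5199, -0.0896, 0.021]
orientation: [[-0.187, 0.982, 0.002], [0.982, 0.187, -0.002], [-0.002, 0.001, -1.0]]
force: [-5.5, -0.2, 26.4]
gripper_width: 0.0577
grasp_force: 25.0
```

In the tool's units: -0.045 m is -0.9, -0.04 m is -0.8.

Request:
{"op": "tcp_steps", "data": {
  "rows": {"dx":[0, 0, 0, 0, 0, 0, 0, 0, 0, 0], "dy":[0, 0, 0, 0, 0, 0, 0, 0, 0, 0], "dz":[-0.02, 0, 0, 0, 0, 0, -0.6, -0.9, -0.9, -0.8], "twist":[0, 0, 0, 0, 0, 0, 0, 0, 0, 0], "aperture":[0.093, 0.093, 0.093, 0.093, 0.093, 0.093, 0.093, 0.093, 0.093, 0.093]}
}}

```text
clock: 19.95
tool_pos: [0.5195, -0.0892, 0.182]
orientation: [[-0.187, 0.982, -0.0], [0.982, 0.187, 0.0], [0.001, -0.0, -1.0]]
force: [0.7, 0.2, -0.0]
gripper_width: 0.0929
grasp_force: 0.0
```

Request:
{"op": "tcp_steps", "data": {
  "rows": {"dx":[-0.6, -0.6, -0.4, 0, 0, 0], "dy":[0, 0, 0, 0, 0, 0], "dz":[0, 0, 0, 0, 0, 0], "twist":[0, 0, 0, 0, 0, 0], "aperture":[0.093, 0.093, 0.093, 0.093, 0.093, 0.093]}
}}

```text
clock: 20.55
tool_pos: [0.5345, -0.1667, 0.1801]
orientation: [[-0.188, 0.982, -0.0], [0.982, 0.188, 0.001], [0.001, -0.0, -1.0]]
force: [-0.2, -0.1, -0.0]
gripper_width: 0.0931
grasp_force: 0.0
```

```bash
python3 - <<'E'
from h import *
np.set_printoptions(precision=4,suppress=True)
s=sense();p=s['tool_pos'];R=s['orientation'];print(p,np.arctan2(R[1,0],R[0,0]))
g=grab('wrist','wI.png')
u,v=map(int,proj(g,(.519,-.089,.036)));c=mask(g,(0,0,0),(180,70,90),(u-65,v-60,u+65,min(v+60,262)));print('box',wrect(g,c,.036),(u,v))
print('to bottle',R.T@(np.array([.482,.132,.046])-p))
E
```

```text
[ 0.5345 -0.1667  0.1801] 1.760290592442992
box (array([521.3, -91.1]), array([56.7, 90.2]), -1.385) (313, 111)
to bottle [0.3032 0.0047 0.1343]
```

In the tool's units: 0.045 m is 0.9, 0.04 m is 0.8.

Request:
{"op": "tcp_steps", "data": {
  "rows": {"dx":[0.6, 0.9, 0.9, 0.9, 0.8, 0.4, 0, 0, 0], "dy":[0.02, 0.02, 0.02, 0.02, 0.02, 0, 0, 0, 0], "dz":[0, 0, 0, 0, 0, 0, 0, 0, 0], "twist":[0, 0, 0, 0, 0, 0, 0, 0, 0], "aperture":[0.06, 0.06, 0.06, 0.06, 0.06, 0.06, 0.06, 0.06, 0.06]}
}}

```text
clock: 21.5
tool_pos: [0.4976, 0.053, 0.18]
orientation: [[-0.186, 0.983, -0.0], [0.983, 0.186, -0.001], [-0.001, -0.0, -1.0]]
force: [-0.1, -0.3, -0.7]
gripper_width: 0.0599
grasp_force: 0.0
```

```bash
python3 - <<'E'
from h import *
np.set_printoptions(precision=4,suppress=True)
s=sense();p=s['tool_pos'];R=s['orientation'];print(p)
g=grab('wrist','wJ.png')
u,v=map(int,proj(g,(.482,.132,.08)));c=mask(g,(0,0,0),(180,80,90),(u-30,v-30,u+30,v+30));print('cap',wrect(g,c,.08),(u,v))
c=mask(g,(0,90,40),(16,255,200),(u-40,v-40,u+40,v+40));print('body',wrect(g,c,.042))
h=mask(g,(0,0,190),(180,40,255),(u-10,10,640,260));print('holder',wrect(g,h,.058),h.min(0),h.max(0))
print('to bottle',R.T@(np.array([.482,.132,.046])-p))
E
```

```text
[0.4976 0.053  0.18  ]
cap (array([480.9, 132.3]), array([17.3, 18.2]), -1.385) (313, 109)
body (array([481.2, 132.3]), array([31.2, 31.3]), -1.486)
holder (array([608.3, 126.5]), array([108.7,  55.4]), 1.455) [401.  78.] [492. 189.]
to bottle [ 0.0806 -0.0005  0.1339]
```

View pics/wJ.png

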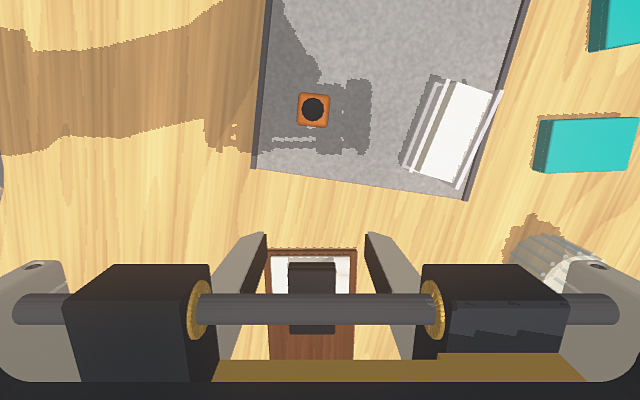

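wJ shows the bottle straight below the camera at (313,110), measured at (0.481, 0.132). The box lies centred on the coaster at the bottom of the picture. I'll grip the cap.

In the tool's units: 0.041 m is 0.82, 0.04 m is 0.8.

Request:
{"op": "tcp_steps", "data": {
  "rows": {"dx":[0.82, 0.8, 0, 0, 0, 0, 0, 0, 0, 0], "dy":[-0.01, -0.01, 0, 0, 0, 0, 0, 0, 0, 0], "dz":[0, 0, 0.8, 0.8, 0.6, 0.34, 0.14, 0, 0, 0], "twist":[0, 0, 0, 0, 0, 0, 0, 0, 0, 0], "aperture":[0.06, 0.06, 0.06, 0.06, 0.06, 0.06, 0.06, 0.06, 0.01, 0.01]},
  "grip_force": 20
}}

```text
clock: 22.55
tool_pos: [0.4821, 0.1332, 0.047]
orientation: [[-0.186, 0.983, 0.002], [0.983, 0.186, 0.0], [0.0, 0.002, -1.0]]
force: [-0.3, 0.2, -0.6]
gripper_width: 0.0485
grasp_force: 0.0
```

Request:
{"op": "tcp_steps", "data": {
  "rows": {"dx":[0, 0, 0, 0, 0], "dy":[0, 0, 0, 0, 0], "dz":[0, 0, 0, 0, 0], "twist":[0, 0, 0, 0, 0], "aperture":[0.01, 0.01, 0.01, 0.01, 0.01]}
}}

```text
clock: 23.05
tool_pos: [0.4814, 0.1334, 0.0462]
orientation: [[-0.187, 0.982, 0.0], [0.982, 0.187, 0.0], [0.0, 0.0, -1.0]]
force: [-0.1, -0.4, 1.7]
gripper_width: 0.0196
grasp_force: 20.0
```

In the tool's units: -0.04 m is -0.8, -0.03 m is -0.6.

Request:
{"op": "tcp_steps", "data": {
  "rows": {"dx":[0, 0, 0, -0.5, -0.8, -0.8, -0.8, -0.8, -0.6, -0.22], "dy":[0, 0, 0, -0.008, -0.012, -0.012, -0.012, -0.012, -0.012, 0], "dz":[-0.4, -0.8, -0.4, 0, 0, 0, 0, 0, 0, 0], "twist":[0, 0, 0, 0, 0, 0, 0, 0, 0, 0], "aperture":[0.01, 0.01, 0.01, 0.01, 0.01, 0.01, 0.01, 0.01, 0.01, 0.01]}
}}

```text
clock: 24.05
tool_pos: [0.5201, -0.0929, 0.1256]
orientation: [[-0.183, 0.983, -0.001], [0.983, 0.183, -0.001], [-0.001, -0.001, -1.0]]
force: [-0.9, 0.3, -0.6]
gripper_width: 0.0195
grasp_force: 20.0
```

Request:
{"op": "tcp_steps", "data": {
  "rows": {"dx":[0, 0], "dy":[0, 0], "dz":[0, 0], "twist":[0, 0], "aperture":[0.01, 0.01]}
}}

```text
clock: 24.25
tool_pos: [0.5202, -0.0879, 0.1261]
orientation: [[-0.188, 0.982, 0.0], [0.982, 0.188, 0.001], [0.001, 0.0, -1.0]]
force: [-0.4, 0.6, -1.3]
gripper_width: 0.0197
grasp_force: 20.0
```

```bash
python3 - <<'E'
from h import *
np.set_printoptions(precision=4,suppress=True)
s=sense();p=s['tool_pos'];R=s['orientation'];print(p,s['gripper_width'],s['grasp_force'])
print(R.T@(np.array([.5205,-.090,.0765])-p))
g=grab('wrist','wK.png');cv2.imwrite('pics/wKc.png',cv2.resize(g['color'][140:300,200:440],None,fx=3,fy=3)[:,:,::-1])
E
```

```text
[ 0.5202 -0.0879  0.1261] 0.019666195209212065 19.999616146087646
[-0.0021 -0.0001  0.0496]
```

View pics/wKc.png

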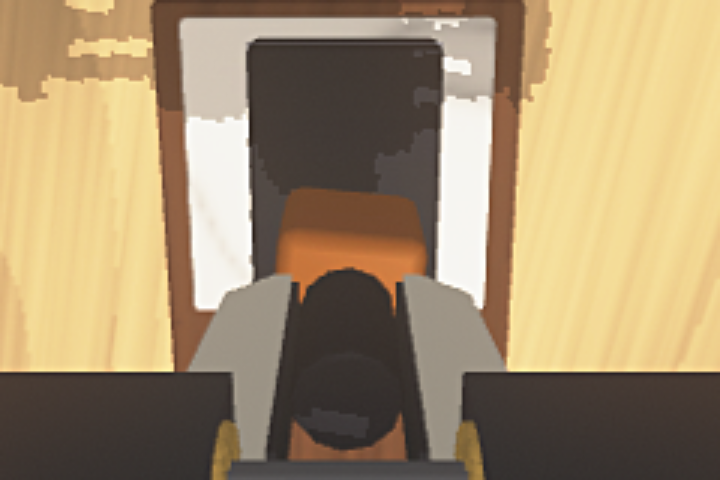

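The bottle is held upright over the box (body at crop (350,235), box centred at about column 345). I'll lower it.

In the tool's units: 0.02 m is 0.4, 0.015 m is 0.3.

Request:
{"op": "tcp_steps", "data": {
  "rows": {"dx":[-0.04, 0, 0, 0, 0, 0], "dy":[0, 0, 0, 0, 0, 0], "dz":[0.4, 0.3, 0.14, 0.08, 0.04, 0], "twist":[0, 0, 0, 0, 0, 0], "aperture":[0.01, 0.01, 0.01, 0.01, 0.01, 0.01]}
}}

```text
clock: 24.9
tool_pos: [0.5209, -0.0908, 0.0783]
orientation: [[-0.188, 0.982, 0.0], [0.982, 0.188, 0.0], [-0.0, 0.0, -1.0]]
force: [0.1, 0.2, 0.4]
gripper_width: 0.0196
grasp_force: 20.0
```

Request:
{"op": "tcp_steps", "data": {
  "rows": {"dx":[0, 0, 0], "dy":[0, 0, 0], "dz":[0.02, 0.02, 0], "twist":[0, 0, 0], "aperture":[0.01, 0.01, 0.01]}
}}

```text
clock: 25.2
tool_pos: [0.5208, -0.0914, 0.0762]
orientation: [[-0.187, 0.982, 0.0], [0.982, 0.187, -0.0], [-0.0, 0.0, -1.0]]
force: [0.1, -0.1, -0.2]
gripper_width: 0.0198
grasp_force: 20.0
```

In the tool's units: 0.0007 m is 0.014.

Request:
{"op": "tcp_steps", "data": {
  "rows": {"dx":[0, 0, 0], "dy":[0, 0, 0], "dz":[0.014, 0.014, 0], "twist":[0, 0, 0], "aperture":[0.01, 0.01, 0.01]}
}}

```text
clock: 25.5
tool_pos: [0.5208, -0.0913, 0.0761]
orientation: [[-0.187, 0.982, 0.001], [0.982, 0.187, -0.001], [-0.001, 0.001, -1.0]]
force: [-4.1, 0.4, 18.1]
gripper_width: 0.0195
grasp_force: 20.0
```

In the tool's units: -0.045 m is -0.9, -0.03 m is -0.6.

Request:
{"op": "tcp_steps", "data": {
  "rows": {"dx":[0, 0, 0, 0, 0, 0, 0, 0, 0, 0], "dy":[0, 0, 0, 0, 0, 0, 0, 0, 0, 0], "dz":[-0.02, 0, 0, 0, 0, 0, -0.6, -0.9, -0.6, 0], "twist":[0, 0, 0, 0, 0, 0, 0, 0, 0, 0], "aperture":[0.06, 0.06, 0.06, 0.06, 0.06, 0.06, 0.06, 0.06, 0.06, 0.093]}
}}

```text
clock: 26.5
tool_pos: [0.5226, -0.0912, 0.1842]
orientation: [[-0.187, 0.982, 0.006], [0.982, 0.187, -0.001], [-0.002, 0.005, -1.0]]
force: [0.1, -0.3, 0.5]
gripper_width: 0.0639
grasp_force: 0.0
```

Request:
{"op": "tcp_steps", "data": {
  "rows": {"dx":[0.6, 0.68, 0.68, 0.68, 0, 0, 0, 0, 0], "dy":[0.5, 0.58, 0.58, 0.58, 0, 0, 0, 0, 0], "dz":[0, 0, 0, 0, 0, 0, 0, 0, 0], "twist":[0, 0, 0, 0, 0.0239, 0.0239, 0, 0, 0], "aperture":[0.093, 0.093, 0.093, 0.093, 0.093, 0.093, 0.093, 0.093, 0.093]}
}}

```text
clock: 27.4
tool_pos: [0.6059, 0.0589, 0.1803]
orientation: [[0.109, 0.994, -0.0], [0.994, -0.109, -0.0], [-0.0, -0.0, -1.0]]
force: [-0.8, 0.4, -0.8]
gripper_width: 0.093
grasp_force: 0.0
```

```bash
python3 - <<'E'
from h import *
np.set_printoptions(precision=4,suppress=True)
s=sense();p=s['tool_pos'];R=s['orientation'];print(p,np.arctan2(R[1,0],R[0,0]))
g=grab('wrist','wL.png');cv2.imwrite('pics/wLc.png',cv2.resize(g['color'][20:220,200:440],None,fx=3,fy=3)[:,:,::-1])
h=mask(g,(0,0,190),(180,40,255),(240,20,400,235));print('holder',wrect(g,h,.058),h.min(0),h.max(0))
E
```

```text
[0.6059 0.0589 0.1803] 1.4617293302995322
holder (array([620.2, 135.3]), array([98.3, 44.4]), 1.452) [297.  57.] [345. 166.]
```

View pics/wLc.png

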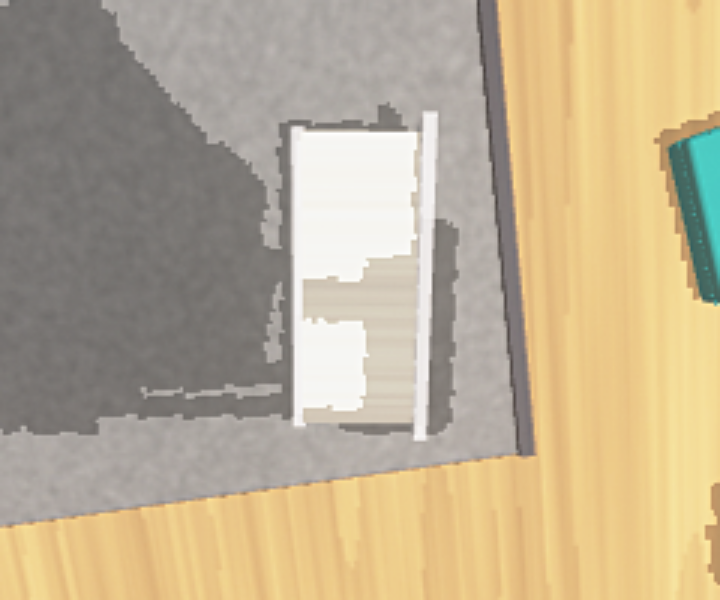

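The holder's back wall runs crop (437,112)–(425,438), top at 66 mm. Its front wall runs (291,127)–(293,425), top at 40 mm.

```bash
python3 - <<'E'
from h import *
np.set_printoptions(precision=4,suppress=True)
s=sense();p=s['tool_pos'];R=s['orientation'];g=load('wL.png')
f=lambda x,y,z:plane(g,x/3+200,y/3+20,z)[:2]
b1,b2,f1,f2=f(437,112,.066),f(425,438,.066),f(291,127,.040),f(293,425,.040)
for a,b in((b1,b2),(f1,f2)):print(a,b,np.linalg.norm(a-b),np.arctan2(*(a-b)[::-1]))
c=(b1+b2+f1+f2)/4;print(c,np.linalg.norm((b1+b2-f1-f2)/2),R.T@(np.r_[c,.012]-p))
E
```

```text
[0.6471 0.1799] [0.6355 0.0854] 0.09522442182009931 1.4493195737100466
[0.6035 0.1848] [0.5921 0.0903] 0.09516284078225824 1.450831513170484
[0.6195 0.1351] 0.04380256406202937 [0.0772 0.0052 0.1684]
```

In the tool's units: 0.045 m is 0.9, 0.04 m is 0.8, 0.012 rad is 0.0019.

Request:
{"op": "tcp_steps", "data": {
  "rows": {"dx":[0.78, 0.76, 0, 0, 0, 0, 0, 0, 0, 0], "dy":[0.05, 0.05, 0, 0, 0, 0, 0, 0, 0, 0], "dz":[0, 0, 0.8, 0.9, 0.8, 0.5, 0.26, 0.1, 0, 0], "twist":[0.0019, 0, 0, 0, 0, 0, 0, 0, 0, 0], "aperture":[0.093, 0.093, 0.093, 0.093, 0.093, 0.093, 0.093, 0.093, 0.093, 0.03]},
  "grip_force": 20
}}

```text
clock: 28.45
tool_pos: [0.6209, 0.1354, 0.014]
orientation: [[0.124, 0.992, 0.002], [0.992, -0.124, 0.001], [0.001, 0.002, -1.0]]
force: [1.2, 0.1, 0.5]
gripper_width: 0.0887
grasp_force: 0.0
```

Request:
{"op": "tcp_steps", "data": {
  "rows": {"dx":[0, 0, 0, 0, 0, 0, 0], "dy":[0, 0, 0, 0, 0, 0, 0], "dz":[0, 0, 0, 0, 0, 0, 0], "twist":[0, 0, 0, 0, 0, 0, 0], "aperture":[0.03, 0.03, 0.03, 0.03, 0.03, 0.03, 0.03]}
}}

```text
clock: 29.15
tool_pos: [0.6199, 0.1352, 0.0127]
orientation: [[0.124, 0.992, -0.0], [0.992, -0.124, -0.0], [-0.0, -0.0, -1.0]]
force: [0.5, 0.8, 2.4]
gripper_width: 0.0437
grasp_force: 20.0
```

In the tool's units: -0.045 m is -0.9, -0.042 m is -0.84.

Request:
{"op": "tcp_steps", "data": {
  "rows": {"dx":[0, 0, 0, 0, -0.5, -0.84, -0.84, -0.84, -0.84, -0.84], "dy":[0, 0, 0, 0, -0.054, -0.092, -0.092, -0.092, -0.092, -0.092], "dz":[-0.4, -0.8, -0.9, -0.5, 0, 0, 0, 0, 0, 0], "twist":[0, 0, 0, 0, 0, 0, 0, 0, 0, 0], "aperture":[0.03, 0.03, 0.03, 0.03, 0.03, 0.03, 0.03, 0.03, 0.03, 0.03]}
}}

```text
clock: 30.15
tool_pos: [0.5648, -0.0965, 0.1426]
orientation: [[0.124, 0.992, -0.0], [0.992, -0.124, -0.0], [-0.0, -0.0, -1.0]]
force: [0.6, -0.3, -1.2]
gripper_width: 0.0436
grasp_force: 20.0
```

Request:
{"op": "tcp_steps", "data": {
  "rows": {"dx":[-0.84, -0.74, -0.6, 0, 0, 0, 0, 0, 0], "dy":[-0.092, -0.08, -0.066, 0, 0, 0, 0, 0, 0], "dz":[0, 0, 0, 0, 0, 0, 0, 0, 0], "twist":[0, 0, 0, -0.0159, -0.0175, -0.0159, 0, 0, 0], "aperture":[0.03, 0.03, 0.03, 0.03, 0.03, 0.03, 0.03, 0.03, 0.03]}
}}

```text
clock: 31.05
tool_pos: [0.5402, -0.2014, 0.1426]
orientation: [[-0.183, 0.983, -0.0], [0.983, 0.183, -0.0], [0.0, -0.0, -1.0]]
force: [-0.1, -0.0, -1.1]
gripper_width: 0.0439
grasp_force: 20.0
```

```bash
python3 - <<'E'
from h import *
np.set_printoptions(precision=4,suppress=True)
s=sense();p=s['tool_pos'];R=s['orientation'];print(p,np.arctan2(R[1,0],R[0,0]),s['gripper_width'],s['grasp_force'])
print(R.T@(np.array([.5405,-.202,.0147])-p))
grab('top','T3.png')
E
```

```text
[ 0.5402 -0.2014  0.1426] 1.754674925245181 0.04386677451558728 19.999877214431763
[-0.0006  0.0002  0.1279]
```

In the tool's units: 0.04 m is 0.8, 0.03 m is 0.6.

Request:
{"op": "tcp_steps", "data": {
  "rows": {"dx":[0, 0, 0, 0, 0, 0, 0], "dy":[0, 0, 0, 0, 0, 0, 0], "dz":[0.6, 0.8, 0.6, 0.3, 0.16, 0.06, 0], "twist":[0, 0, 0, 0, 0, 0, 0], "aperture":[0.03, 0.03, 0.03, 0.03, 0.03, 0.03, 0.03]}
}}

```text
clock: 31.8
tool_pos: [0.5408, -0.2016, 0.0173]
orientation: [[-0.185, 0.983, 0.001], [0.983, 0.185, -0.0], [-0.001, 0.001, -1.0]]
force: [0.2, -0.2, -1.2]
gripper_width: 0.0439
grasp_force: 20.0
```

Request:
{"op": "tcp_steps", "data": {
  "rows": {"dx":[0, 0, 0], "dy":[0, 0, 0], "dz":[0.02, 0.02, 0], "twist":[0, 0, 0], "aperture":[0.03, 0.03, 0.03]}
}}

```text
clock: 32.1
tool_pos: [0.5405, -0.2018, 0.0152]
orientation: [[-0.185, 0.983, 0.001], [0.983, 0.185, -0.0], [-0.001, 0.001, -1.0]]
force: [0.1, 0.2, -1.7]
gripper_width: 0.0438
grasp_force: 20.0
```

In the tool's units: 0.001 m is 0.02, 0.0007 m is 0.014.

Request:
{"op": "tcp_steps", "data": {
  "rows": {"dx":[0, 0, 0], "dy":[0, 0, 0], "dz":[0.02, 0.014, 0], "twist":[0, 0, 0], "aperture":[0.03, 0.03, 0.03]}
}}

```text
clock: 32.4
tool_pos: [0.5405, -0.2018, 0.0146]
orientation: [[-0.185, 0.983, 0.001], [0.983, 0.185, -0.002], [-0.002, 0.001, -1.0]]
force: [-3.5, 1.0, 18.6]
gripper_width: 0.044
grasp_force: 20.0
```

In the tool's units: -0.045 m is -0.9, -0.03 m is -0.6.

Request:
{"op": "tcp_steps", "data": {
  "rows": {"dx":[0, 0, 0, 0, 0, 0, 0, 0, 0, 0], "dy":[0, 0, 0, 0, 0, 0, 0, 0, 0, 0], "dz":[-0.02, 0, 0, 0, 0, 0, 0, -0.6, -0.9, -0.9], "twist":[0, 0, 0, 0, 0, 0, 0, 0, 0, 0], "aperture":[0.093, 0.093, 0.093, 0.093, 0.093, 0.093, 0.093, 0.093, 0.093, 0.093]}
}}

```text
clock: 33.4
tool_pos: [0.5397, -0.2011, 0.1348]
orientation: [[-0.185, 0.983, -0.002], [0.983, 0.185, 0.001], [0.001, -0.001, -1.0]]
force: [0.7, -1.5, -0.4]
gripper_width: 0.093
grasp_force: 0.0
```

Request:
{"op": "tcp_steps", "data": {
  "rows": {"dx":[0, 0, -0.8, -0.9, -0.9, -0.9, -0.6, 0, 0, 0], "dy":[0, 0, 0, 0, 0, 0, 0, 0, 0, 0], "dz":[-0.9, -0.9, -0.4, 0, 0, 0, 0, 0, 0, 0], "twist":[0, 0, 0, 0, 0, 0, 0, 0, 0, 0], "aperture":[0.093, 0.093, 0.093, 0.093, 0.093, 0.093, 0.093, 0.093, 0.093, 0.093]}
}}

```text
clock: 34.4
tool_pos: [0.5783, -0.4012, 0.2441]
orientation: [[-0.187, 0.982, -0.0], [0.982, 0.187, 0.001], [0.001, 0.0, -1.0]]
force: [-0.1, 0.4, 0.6]
gripper_width: 0.0932
grasp_force: 0.0
```

```bash
python3 - <<'E'
from h import *
np.set_printoptions(precision=4,suppress=True)
s=sense();p=s['tool_pos'];print(p,s['force'])
g=grab('wrist','wM.png')
for n,q in[('rd',(.562,-.3145,.014)),('sq',(.519,-.089,.014)),('capT',(.5205,-.0905,.110)),('bd',(.5405,-.202,.06))]:print(n,proj(g,q))
E
```

```text
[ 0.5783 -0.4012  0.2441] [-0.0511  0.4468  0.5754]
rd (np.float64(314.41923164131265), np.float64(105.20154586167894))
sq (np.float64(313.93893313148254), np.float64(-120.867727670335))
capT (np.float64(314.98607856076893), np.float64(-216.12234321482504))
bd (np.float64(314.00368892926434), np.float64(-13.597975421839891))
```

View pics/wM.png

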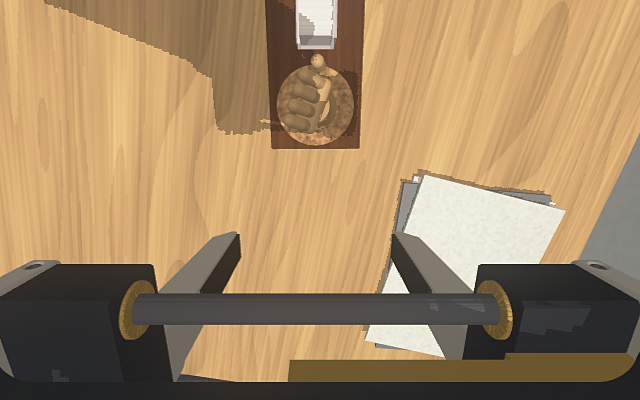

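```bash
python3 - <<'E'
from h import *
np.set_printoptions(precision=4,suppress=True)
t=grab('top','T4.png')
for q,roi,lo,hi,z in(('body',(350,215,380,248),(0,90,40),(16,255,200),.072),('holder',(382,208,418,242),(0,0,170),(180,50,255),.06)):
    c=mask(t,lo,hi,roi);print(q,wrect(t,c,z))
t0=load('top0.png');d=np.abs(t['color'].astype(int)-t0['color']).max(2)
for n,(x0,y0,x1,y1) in dict(vase=(320,115,352,155),tin=(162,178,192,208)).items():print(n,(d[y0:y1,x0:x1]>40).sum())
print(sense()['clock'])
E
```

```text
body (array([520.3, -90.6]), array([34.2, 34.5]), -1.545)
holder (array([ 540.8, -201.1]), array([40.8, 86.7]), -1.382)
vase 0
tin 0
34.5
```

The bottle is at (0.520, -0.091), and the holder is at (0.541, -0.201) with yaw -1.382. Vase and tin are unchanged.

```bash
python3 -c "
from bench import *
print(close_job())"
```

```text
the job is handed in; nothing more can be done
None
```

I handed the job in at about 34.5 s: the hand, box, bottle and holder all stand in their places, within about 5 mm by my last measurements, and the vase and tin did not move, but I viewed 16 pictures, over the limit of 14.

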